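# Square up the filter plates and snap the retaining cap on

## Robot

A 7-joint arm with a two-finger parallel gripper is mounted at the origin on the work surface. World frame = base frame: x ahead of the robot, y to its left, z up, the work surface at z = 0. Lengths are in mm, angles in rad, forces in N, time in s.
With the tool pointing down it reaches from about 400 to 900 mm from the base axis. Payload 5.5 kg.
Tool frame: the origin (TCP) lies midway between the tips of the shut fingers; the grasp point (between the pads) lies 19 mm behind it; z points along the fingers, y is the line along which they close (so a half turn about z gives the same grasp; the last joint's range is limited). The gripper opens to 85 mm and grips with 20 to 120 N. Pads are 22 mm wide; open, the fingers measure 114 mm over their backs; the gripper's body (76 mm by 85 mm) begins 54 mm behind the grasp point. The pads swing forward as they close: fully open they stand 13 mm farther back than shut.
Start: joints at [-0.932, 0.501, -0.427, 1.55, 0.221, 1.138, -0.21], TCP at [238.524, 604.654, 231.31] pointing down, gripper open.
Joint ranges: [-2.88, 2.88], [-0.31, 2.03], [-1.54, 1.56], [0.2, 2.42], [-1.41, 4.55], [0.19, 2.02], [-2.57, 2.57]. Speed limits (rad/s): [2.57, 2.57, 3.14, 3.14, 3.14, 3.14, 3.14].

## Interface

Orientations are given as a unit quaternion [x, y, z, w].
In Python, from plant import arm, optics, hand_in gives the robot as it stands. The module is installed in compiled form; this text tells all that it offers.
- The arm moves only by the tool jog_arm, never from a script. Its argument "steps" is a list of rows, each a list of 4 numbers: the shift along the tool's x, y, z in units of 0.06 m (1.0 is 0.06 m), then the turn about the tool's z in units of 10 degrees (1.0 is 10 degrees). A call has 1 to 5 rows; each row shifts and turns the commanded pose from where the row before left it, along the tool's axes as they then stand; what a row does not reach is not made up. A row lasts 1/8 s, in which the tool goes at most 62.5 mm and 10.7 degrees, less where a joint would pass 70% of its speed; a pose out of reach is approached as far as the arm can. A call with a number of a shift or a turn outside -1 to 1 is refused whole. A call with a gripper value outside its range is refused whole. "claw" is the opening, from -1 (shut) to 1 (fully open), set as the call begins (left out, the last holds). The fingers move at their own pace and stop on an object; the grip force is fixed at half the most. Time passes only in rows, so rows that do not move let the fingers close. It gives the time, the measured TCP pose, the force, the opening and the grip force at its end, in the units of the state.
- arm.observe(): the state, without advancing time (a new reading comes with each control period).
- optics.snapshot(name): name is "scene" or "side" or "wrist"; returns (picture, depth): 400x640x3 uint8, red, green, blue; 400x640 float32, mm along the optical axis (not along the pixel's ray), 0 where there is no reading.
- optics.calibration(name): a dict with "fx", "fy", "cx", "cy" (pixels), "extrinsics" (4x4, takes a point from world to camera coordinates); the wrist camera has in their place "T_tool_cam" (4x4, takes a point from camera to tool coordinates, whose origin is the TCP and whose axes are the flange's). Camera axes: x right, y down, z forward; pixel columns grow to the right and rows downward; lengths in mm; the calibration is good to about 2 mm. A picture is of the moment at which its call begins: read the wrist's pose just before it. calibration takes no time and is no camera call.
- hand_in(): hands the job in; it is judged then, once.
The state is a dict: "clock": time; "qpos": joint angles; "qvel": joint speeds; "effort": joint torques, N m; "position": TCP position; "tcp_rot": TCP orientation; "contact_force": force on the tool from outside, world axes, zero at the start; "torque": the same for the moment, N m; "width": opening from 0.0 (shut) to 1.0 (fully open); "grip_force": force on a finger pad.
Only numpy, scipy, OpenCV 4.12 (cv2) and the standard library are available. Lean on these libraries where they do the work, as an engineer would, in place of code of your own. Each camera call takes 0.05 s, during which the arm holds its last target. There are 200 camera calls.

## Task

Tap or nudge the three thin filter plates lying crooked on the black holder until their edges line up, then press the blue snap cap down over the holder's stud until it clicks past the stud's nubs and sits flat on the top plate. Do not let go or ease off after the click: finish while still holding the cap firmly down on the stack. Leave the food box, feeding dish, scoop and turntable where they are.

Things in the scene. Friction and masses are not known exactly. Their poses are not given: they have to be found in the camera images.
- holder: black plastic filter-plate holder, fixed to the ledge: a foot 84 x 84 x 12 mm, on it a column 36 x 36 mm whose top, at 30 mm, carries the plates; a white stud 12 mm thick stands in the middle. Origin: centre of the foot's underside, on the stud's axis, at ledge height; z up, x and y along the foot's sides
- stud_tip (a point): top centre of the white stud, 67 mm above the holder's origin; the stud tapers from 12 mm at 62 mm to 5 mm at this tip
- nubs (a point): on the stud's axis, 56 mm above the holder's origin, level with the stud's four sprung nubs, which reach 10.5 mm out from the axis and give way inwards when the cap is pushed past
- plate1: lowest filter plate, white, 60 x 60 x 5 mm, 30 g, loose; 28 mm square hole round the stud (8 mm play each way). At the start shifted up to 6 mm each way and turned up to 0.03 rad from the holder. Overhangs the column by about 12 mm all round, so fingers reach past its edges. Origin: centre of its underside, 30 mm above the ledge; x, y along its sides
- plate2: middle filter plate, green, otherwise like plate1, underside 35 mm above the ledge
- plate3: top filter plate, orange, otherwise like plate1, underside 40 mm and top 45 mm above the ledge
- cap: blue plastic snap cap, 42 mm tall, about 40 g, upright on the ledge at the start: a round barrel 30 mm in diameter to grip, above a flange 48 mm in diameter and 5 mm thick at the bottom. Its hole, from below, is 16 mm wide through the flange, then 23 mm, 25 mm deep in all. Seated, its underside is 45 mm above the holder's origin. Origin: centre of its underside; z up its axis
- cap_top (a point): centre of the cap's flat top, 42 mm above its origin. Pushed down on the stud, the cap meets the nubs about 16 mm above its seat; the push peaks at 7 to 10 N, then drops (the click) about 10 mm above the seat, and the nubs draw it on down with up to 10 N. Seated it has 1 mm of free lift, so it bears on the plates only while pushed
- food_box: bystander: square food box, 118 x 118 x 75 mm, pale with a green clip-on lid. Origin: centre of its underside
- turntable: bystander: round wooden turntable 160 mm in diameter with two capped glass jars, 87 mm tall in all, one piece. Origin: centre of its underside
- dish: bystander: white ceramic feeding dish, 90 mm in diameter, 28 mm tall. Origin: centre of its underside
- scoop: bystander: blue plastic scoop, 145 mm long along its x, 40 mm wide, 22 mm tall. Origin: on the ledge near its middle
Mind the look-alikes: they are no part of the job. Of the things shaped like the cap, the blue one is meant. Several things have the shape of the holder; the one meant has the colours described above.

How it is judged (in metres and radians):
On the way, in this order (a step that is already met when the one before it is completed fails the run):
1. the edges of the three plates line up while the cap is not yet on the stud (horizontal distance between plate1 and plate2 below 0.0025 m and horizontal distance between each of plate2, plate1 and plate3 below 0.0025 m and angle between the x axis of plate1 and the x axis of plate2, either way round below 0.08 rad and angle between the x axis of each of plate2, plate1 and the x axis of plate3, either way round below 0.08 rad and (horizontal distance between cap and holder above 0.03 m or z of cap in the frame of holder above 0.07 m)), for 0.2 s.
2. the cap has snapped past the nubs and is pressed down on the stack (horizontal distance between cap and holder below 0.004 m and z of cap in the frame of holder between 0.042 and 0.047 m and angle between cap's own z axis and vertical below 0.08 rad and contact force between cap and plate3 above 3 N and contact force between the fingers and cap above 3 N), for 0.4 s.
At the end, for the whole second after the job is handed in: Plates within 2.5 mm and 0.08 rad of one another; cap upright (0.08 rad), within 4 mm of the stud axis, its underside 42 to 47 mm above the holder's origin (past the nubs, on the top plate), still touched by the fingers and still pressed on the top plate with over 3 N each, at rest (all of step 2 and horizontal distance between plate1 and plate2 below 0.0025 m and horizontal distance between each of plate2, plate1 and plate3 below 0.0025 m and angle between the x axis of plate1 and the x axis of plate2, either way round below 0.08 rad and angle between the x axis of each of plate2, plate1 and the x axis of plate3, either way round below 0.08 rad and linear speed of cap below 0.02 m/s); the arm keeps its last pose, push and grip.
It fails at once if the food box is moved by more than 20 mm (distance of food_box from where it was at the start of the episode above 0.02 m).
It fails at once if the turntable with the jars is moved by more than 20 mm (distance of turntable from where it was at the start of the episode above 0.02 m).
It fails at once if the feeding dish is moved by more than 20 mm (distance of dish from where it was at the start of the episode above 0.02 m).
It fails at once if the blue scoop is moved by more than 20 mm (distance of scoop from where it was at the start of the episode above 0.02 m).
It also fails if it takes over 61 s, if anything falls off the work surface, if the arm or the gripper's body presses on something with over 40 N, if the wrist force passes 120 N, or if a joint passes its speed limit or range.

## Working session

There is one attempt and no reset: what is moved stays moved. The work goes in short steps, Python scripts to look and compute and a tool call to move; the robot and the scene stay as the last step left them, time stands still between calls to the robot, and variables do not carry over. Pictures are saved under pics/ and viewed, at most 10 in all, crops included, and the job is handed in when it is done.

Besides the shell and the picture viewer there is one more tool, called after "Emit:" as name([rows], argument=value, ...), one row to a line, values as JSON. jog_arm: Moves the arm, as the interface text tells. Its arguments: {"type":"object","properties":{"steps":{"type":"array","items":{"type":"array","items":{"type":"number"}}},"claw":{"type":"number"}},"required":["steps"]}

```bash
mkdir -p pics; cat > h.py <<'E'
import numpy as np, cv2
from plant import arm, optics, hand_in
from scipy.spatial.transform import Rotation as R
def ext(name):
    c=optics.calibration(name)
    if 'extrinsics' in c: return c,np.linalg.inv(np.array(c['extrinsics']))
    s=arm.observe();T=np.eye(4);T[:3,:3]=R.from_quat(s['tcp_rot']).as_matrix();T[:3,3]=s['position']
    return c,T@np.array(c['T_tool_cam'])
def snap(name,f):
    c,T=ext(name);p,d=optics.snapshot(name);cv2.imwrite(f'pics/{f}.png',p[...,::-1]);np.savez(f'{f}.npz',p=p,d=d,T=T,k=[c['fx'],c['fy'],c['cx'],c['cy']]);return p,d
def cloud(f):
    z=np.load(f+'.npz');d=z['d'];fx,fy,cx,cy=z['k'];v,u=np.mgrid[:400,:640]
    P=np.stack([(u-cx)/fx*d,(v-cy)/fy*d,d,np.ones_like(d)],-1)@z['T'].T
    P=P[...,:3];P[d==0]=np.nan;return z['p'],P
def ray(f,u,v,zw):
    z=np.load(f+'.npz');fx,fy,cx,cy=z['k'];T=z['T'];r=T[:3,:3]@[(u-cx)/fx,(v-cy)/fy,1];o=T[:3,3];return o+r*(zw-o[2])/r[2]
E
python3 - <<'E'
from h import *
for n in('scene','side','wrist'): snap(n,n+'0')
s=arm.observe();print(s);
a=[cv2.imread(f'pics/{n}0.png') for n in('scene','side')]
E
```

```text
{'clock': 0.15, 'qpos': array([-0.9317855 ,  0.50168956, -0.42680932,  1.55120572,  0.22079322,
        1.13828953, -0.21028853]), 'qvel': array([ 0.00038653, -0.00169115, -0.00088032, -0.00221486,  0.00058466,
        0.00012695,  0.00039257]), 'effort': array([-6.95184484e-03, -5.70027208e+01, -5.82567304e+00, -2.81284440e+01,
        1.04817917e-02,  7.76178116e-03, -1.12828096e-05]), 'position': array([238.4075028 , 604.12332054, 230.46182243]), 'tcp_rot': array([ 1.86786438e-01,  9.82400238e-01, -7.52590135e-04, -1.78364146e-04]), 'contact_force': array([ 0.58529425, -0.67994074, -0.37335941]), 'torque': array([0.01527105, 0.00504162, 0.00564934]), 'grip_force': 0.0, 'width': 1.0002437669137294}
```

View pics/scene0.png

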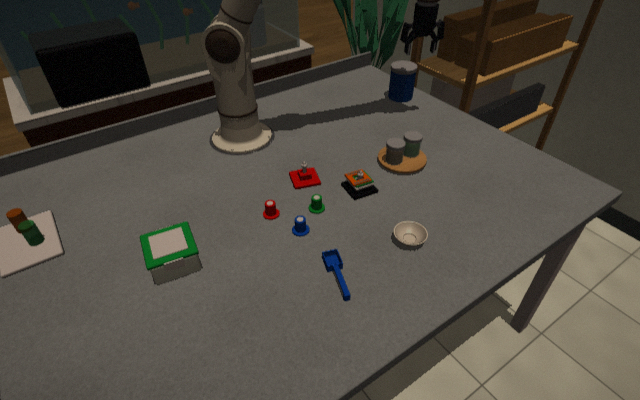

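View pics/side0.png

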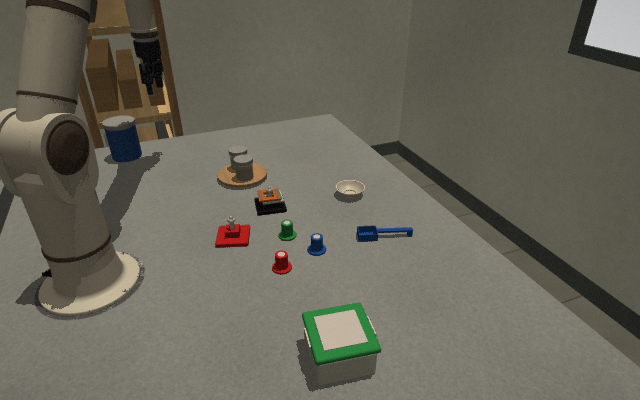

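The scene view shows the black holder with its plates at (360,182), the blue cap at (300,226), the green look-alike at (316,205), the red one at (271,210) and the red holder at (305,178). The side view shows the holder at (270,200) and the blue cap at (317,243).

```bash
python3 - <<'E'
from h import *
for n,pts in(('scene0',dict(holder=(360,178),foot=(368,192),cap=(300,218),gcap=(316,198),rcap=(271,204),rh=(305,172),tt=(402,155),dish=(410,236),scoop=(335,270))),('side0',dict(holder=(268,196),cap=(317,238),gcap=(287,224),rcap=(281,255),rh=(232,226)))):
    p,P=cloud(n)
    for k,(u,v) in pts.items():
        q=P[v-22:v+23,u-22:u+23].reshape(-1,3); c=P[v,u]; m=(q[:,2]>8)&(np.linalg.norm(q[:,:2]-c[:2],axis=1)<60)
        print(n,k,c.round(),'mean',np.nanmedian(q[m],0).round(),'max',q[m].max(0).round(),'min',q[m].min(0).round())
    hsv=cv2.cvtColor(p,cv2.COLOR_RGB2HSV)
    m=(abs(hsv[...,0].astype(int)-112)<12)&(hsv[...,1]>120)&(P[...,2]>30)&(P[...,2]<60)
    print('blue',m.sum(),np.median(P[m],0).round(1))
    m=(abs(hsv[...,0].astype(int)-12)<7)&(hsv[...,1]>120)&(abs(P[...,2]-45)<8)&(np.linalg.norm(P[...,:2]-P[pts['holder'][1],pts['holder'][0],:2],axis=-1)<70)
    print('orange',m.sum(),np.mean(P[m],0).round(1))
E
```

```text
scene0 holder [483. 154.  44.] mean [492. 146.  35.] max [524. 195.  66.] min [430. 110.   8.]
scene0 foot [519. 157.  13.] mean [498. 150.  35.] max [524. 195.  66.] min [459. 110.   8.]
scene0 cap [525. -85.  42.] mean [533. -91.  36.] max [543. -73.  45.] min [ 510. -107.    8.]
scene0 gcap [480.  -3.  41.] mean [484.  -4.  35.] max [494.  13.  46.] min [462. -16.   8.]
scene0 rcap [ 430. -120.   42.] mean [ 431. -123.   35.] max [ 441. -107.   45.] min [ 407. -137.    8.]
scene0 rh [345.  47.  29.] mean [352.  40.  13.] max [395.  95.  67.] min [294.  -5.   8.]
scene0 tt [473. 332.  51.] mean [465. 328.  40.] max [525. 391.  92.] min [414. 282.   8.]
scene0 dish [720. 135.   7.] mean [712. 142.  19.] max [766. 175.  31.] min [678.  85.   8.]
scene0 scoop [ 707. -103.   20.] mean [ 709. -103.   21.] max [766. -64.  24.] min [ 651. -124.    8.]
blue 281 [136.4 631.   43. ]
orange 197 [477.6 147.9  44.8]
side0 holder [474. 154.  37.] mean [473. 138.  33.] max [524. 201.  67.] min [433. 109.   8.]
side0 cap [525. -95.  42.] mean [524. -96.  34.] max [540. -73.  45.] min [ 512. -104.    9.]
side0 gcap [477.  -8.  41.] mean [475. -10.  33.] max [491.  15.  45.] min [462. -18.   8.]
side0 rcap [ 422. -126.   43.] mean [ 421. -130.   34.] max [ 437. -104.   45.] min [ 408. -137.    8.]
side0 rh [343.  40.  39.] mean [341.  34.  12.] max [393.  93.  68.] min [292.  -5.   8.]
blue 321 [115.2 633.5  41.5]
orange 171 [471.6 145.7  43.8]
```

```bash
python3 - <<'E'
from h import *
print(np.round(optics.calibration('wrist')['T_tool_cam'],3), optics.calibration('wrist')['fx'])
E
```

```text
[[ 1.00000e-03 -9.55000e-01 -2.97000e-01  7.65500e+01]
 [ 1.00000e+00  0.00000e+00  0.00000e+00 -1.53600e+00]
 [-0.00000e+00 -2.97000e-01  9.55000e-01 -1.42232e+02]
 [ 0.00000e+00  0.00000e+00  0.00000e+00  1.00000e+00]] 302.85714593648373
```

Emit:
jog_arm([
  [-0.72,-0.61,0,0],
  [-0.72,-0.61,0,0],
  [-0.72,-0.61,0,0],
  [-0.72,-0.61,0,0],
  [-0.72,-0.61,0,0],
])

```text
clock: 0.78
position: [372.9, 353.3, 231.2]
tcp_rot: [0.187, 0.982, -0.0, 0.0]
contact_force: [0.7, 0.3, 0.6]
width: 1.002
grip_force: 0.0
```

Emit:
jog_arm([
  [-0.72,-0.62,0,0],
  [-0.72,-0.62,0,0],
  [-0.72,-0.62,0,0],
  [-0.6,-0.62,0,0],
  [0,0,0,0],
])

```text
clock: 1.4
position: [473.2, 150.8, 231.0]
tcp_rot: [0.191, 0.982, -0.001, 0.0]
contact_force: [-1.0, 1.5, -0.4]
width: 1.002
grip_force: 0.0
```

```bash
python3 - <<'E'
from h import *
snap('wrist','w1');s=arm.observe();print(s['position'],s['tcp_rot'],s['clock'])
E
```

```text
[472.19501158 153.91127632 231.06518478] [ 1.89085653e-01  9.81960555e-01 -2.30425896e-04 -1.73339271e-04] 1.45
```

View pics/w1.png

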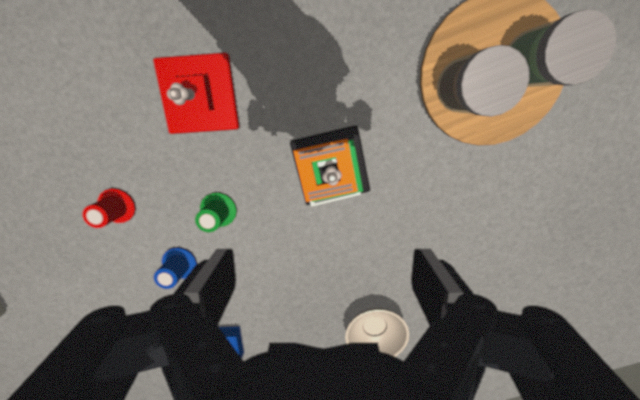

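The wrist view shows the holder at (330,170), turned about 10° from the tool. The orange plate sits on top with green visible to its right and white below. The blue cap is at (170,272). I'll enlarge the crop of the holder.

```bash
python3 - <<'E'
from h import *
p=cv2.imread('pics/w1.png')[115:215,280:380]
q=cv2.resize(p,(600,600),interpolation=cv2.INTER_CUBIC)
q=np.clip(q.astype(float)*1.5+30,0,255).astype(np.uint8)
cv2.imwrite('pics/w1c.png',q)
E
```

```text
(no output)
```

View pics/w1c.png

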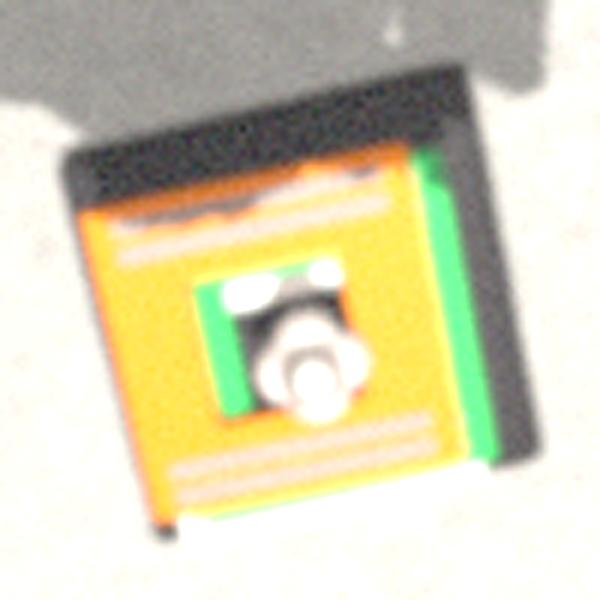

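```bash
python3 - <<'E'
from h import *
def rep(n,pts,z):
    W=np.array([ray('w1',280+u/6-.5+1/12,115+v/6-.5+1/12,z) for u,v in pts])[:,:2]
    e=np.roll(W,-1,0)-W
    print(n,'c',W.mean(0).round(1),'len',np.linalg.norm(e,axis=1).round(1),'ang',(np.degrees(np.arctan2(e[:,1],e[:,0]))%90).round(1))
rep('foot',[(62,150),(462,65),(540,460),(165,538)],12)
rep('orange',[(85,212),(410,148),(468,460),(152,522)],45)
print('tip',ray('w1',280+315/6-.5,115+378/6-.5,67).round(1))
s=arm.observe();M=R.from_quat(s['tcp_rot']).as_matrix();print('tool x ang',np.degrees(np.arctan2(M[1,0],M[0,0])),s['position'])
p,P=cloud('w1')
for z0,col in((67,'tip'),):
    m=(abs(P[...,2]-66)<4)&(np.linalg.norm(P[...,:2]-[480,150],axis=-1)<40);print(m.sum(),P[m].mean(0))
m=(P[...,2]>38)&(P[...,2]<52)&(np.abs(np.arange(640)[None]-175)<40)&(np.abs(np.arange(400)[:,None]-272)<30)
print('captop',m.sum(),np.median(P[m],0), 'px',np.argwhere(m).mean(0))
print('cap ray',ray('w1',165,279,42))
E
```

```text
foot c [475.7 158. ] len [80.  82.3 79.9 83.1] ang [79.8 81.2 80.4 81.3]
orange c [472.2 152.9] len [59.6 59.6 61.  60.2] ang [79.1 80.  79.7 78.6]
tip [476.  157.9  67. ]
tool x ang 158.20113772805334 [472.19501158 153.91127632 231.06518478]
85 [476.08111919 157.54585828  64.59689208]
captop 416 [524.39424659 -84.8128395   41.48232809] px [277.60336538 165.57692308]
cap ray [525.6593735  -86.20611936  42.        ]
```

Emit:
jog_arm([
  [0,0,0,-0.62],
  [0,0,0.7,-0.63],
  [0,0,0.7,0],
  [0,0,0,0],
  [0,0,0,0],
], claw=1)

```text
clock: 2.08
position: [472.1, 157.4, 148.4]
tcp_rot: [0.078, 0.997, 0.001, 0.0]
contact_force: [-0.3, -0.6, 1.0]
width: 1.0
grip_force: 0.0
```

```bash
cat >> h.py <<'E'
def togo(x,y,ang=None):
    s=arm.observe();M=R.from_quat(s['tcp_rot']).as_matrix();a=np.degrees(np.arctan2(M[1,0],M[0,0]))
    d=M.T@np.array([x-s['position'][0],y-s['position'][1],0])
    print('clock',s['clock'],'pos',s['position'].round(1),'xang',a.round(1),'units',(d/60).round(3),'turn',None if ang is None else round(-(((ang-a)+180)%360-180)/10,3),'q7',s['qpos'].round(2),'w',s['width'],'F',s['contact_force'].round(1),'g',s['grip_force'],'tilt',M[:,2].round(3))
E
python3 -c "
from h import *
togo(476,158,170.7)"
```

```text
clock 2.075 pos [472.1 157.4 148.4] xang 171.1 units [-0.062  0.02   0.   ] turn 0.036 q7 [-0.16  0.32 -0.25  2.01  0.1   0.83  0.94] w 1.0001236948990246 F [-0.3 -0.6  1. ] g 0.0 tilt [ 0.001  0.001 -1.   ]
```

Emit:
jog_arm([
  [-0.06,0.02,0,0.03],
  [0,0,0,0],
  [0,0,0,0],
])

```text
clock: 2.45
position: [475.9, 156.7, 148.0]
tcp_rot: [0.081, 0.997, 0.0, 0.001]
contact_force: [-0.1, -0.1, -0.7]
width: 1.003
grip_force: 0.0
```

```bash
python3 - <<'E'
from h import *
togo(476,158,170.7)
snap('wrist','w2')
togo(476,158,170.7)
p,P=cloud('w2')
m=(abs(P[...,2]-66)<4)&(np.linalg.norm(P[...,:2]-[476,158],axis=-1)<20);print(m.sum(),P[m].mean(0))
q=cv2.imread('pics/w2.png')[80:240,240:400]
cv2.imwrite('pics/w2c.png',np.clip(cv2.resize(q,(640,640))[:600]*1.4+25,0,255).astype(np.uint8))
E
```

```text
clock 2.45 pos [475.9 156.7 148. ] xang 170.7 units [0.003 0.021 0.   ] turn -0.004 q7 [-0.16  0.32 -0.25  2.    0.11  0.83  0.94] w 1.0025952695466311 F [-0.1 -0.1 -0.7] g 0.0 tilt [ 0.001  0.    -1.   ]
clock 2.5 pos [475.7 156.6 147.8] xang 170.7 units [-0.001  0.023  0.   ] turn -0.004 q7 [-0.16  0.32 -0.25  2.    0.11  0.83  0.94] w 0.9948565083224377 F [-0.7 -0.2  0.2] g 0.0 tilt [ 0.001  0.    -1.   ]
144 [475.64210754 157.42334809  64.56758594]
```

View pics/w2c.png

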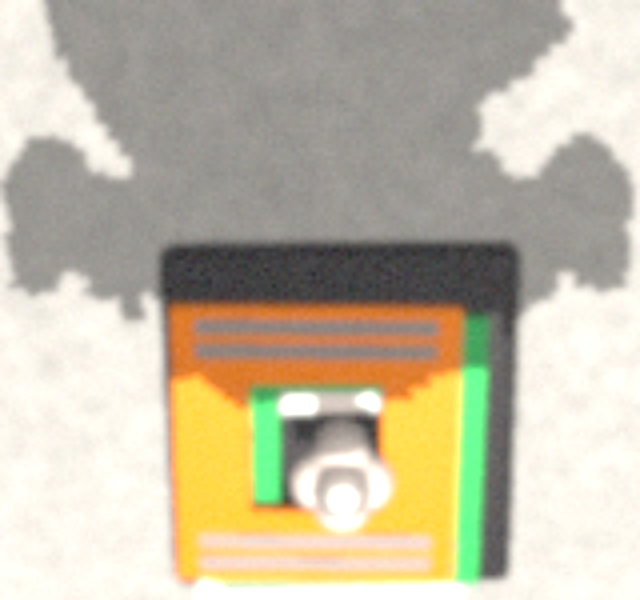

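The holder is now square to the tool within about 1°. The stud tip is at crop (343,497) and the foot's far corners are at (163,245) and (517,243).

```bash
python3 - <<'E'
from h import *
f=lambda u,v,z:ray('w2',240+u/4-.4,80+v/4-.4,z)[:2].round(1)
print('tip',f(343,495,67)); a,b,c=f(163,245,12),f(517,243,12),f(505,578,12)
print(a,b,c,'centre',(a+c)/2,np.linalg.norm(b-a),np.linalg.norm(b-c),np.degrees(np.arctan2(*(b-a)[::-1])),np.degrees(np.arctan2(*(c-b)[::-1])))
o=np.array([f(168,305,45),f(463,307,45),f(457,580,45),f(180,580,45)]);print('orange',o.mean(0),np.linalg.norm(np.diff(o,axis=0),axis=1))
E
```

```text
tip [475.6 157.3]
[428.3 123.9] [440.9 203.5] [522.3 190.9] centre [475.3 157.4] 80.59106650243561 82.36941179831258 81.0051972362253 -8.799047404923433
orange [471.875 152.575] [60.15396911 60.19185991 60.59768972]
```

Emit:
jog_arm([
  [0,0.01,0.7,0.0],
  [0,0,0.7,0],
  [0,0,0.5,0],
  [0,0,0.25,0],
  [0,0,0,0],
])

```text
clock: 3.12
position: [475.0, 157.0, 17.7]
tcp_rot: [0.081, 0.997, -0.0, -0.001]
contact_force: [-0.4, -0.5, 0.4]
width: 1.005
grip_force: 0.0
```

Emit:
jog_arm([
  [0,0,0,0],
])

```text
clock: 3.25
position: [476.5, 157.6, 19.3]
tcp_rot: [0.081, 0.997, 0.0, 0.001]
contact_force: [0.6, -0.7, 0.5]
width: 0.997
grip_force: 0.0
```

Emit:
jog_arm([
  [0,0,0.07,0.0],
  [0,0,0,0],
])

```text
clock: 3.5
position: [475.9, 157.2, 14.5]
tcp_rot: [0.081, 0.997, 0.0, 0.0]
contact_force: [0.4, -0.4, 0.2]
width: 1.0
grip_force: 0.0
```

Emit:
jog_arm([
  [0,0,0,0.0],
  [0,0,0,0],
  [0,0,0,0],
  [0,0,0,0],
], claw=0.35)

```text
clock: 4.0
position: [475.7, 157.0, 14.7]
tcp_rot: [0.081, 0.997, -0.0, 0.0]
contact_force: [-0.5, -0.3, 4.9]
width: 0.691
grip_force: 64.2
```

Emit:
jog_arm([
  [0,0,0,0.0],
  [0,0,0,0],
  [0,0,-0.4,0],
  [0,0,-0.4,0],
  [0,0,-0.1,-1],
], claw=1)

```text
clock: 4.62
position: [476.6, 157.6, 69.5]
tcp_rot: [-0.008, 1.0, 0.0, 0.001]
contact_force: [1.2, -0.2, -0.8]
width: 1.003
grip_force: 0.0
```

Emit:
jog_arm([
  [0,0,0,-1],
  [0,0,0,-1],
  [0,0,0,-1],
  [0,0,0,-1],
  [0,0,0,-1],
])

```text
clock: 5.25
position: [475.5, 157.1, 68.0]
tcp_rot: [-0.43, 0.903, 0.0, -0.0]
contact_force: [-0.8, 0.6, -0.5]
width: 1.0
grip_force: 0.0
```

Emit:
jog_arm([
  [0,0,0,-1],
  [0,0,0,-1],
  [0,0,0,-1],
  [0,0,0,0],
  [0,0,0,0],
])

```text
clock: 5.88
position: [475.5, 157.1, 68.0]
tcp_rot: [-0.646, 0.763, 0.0, -0.0]
contact_force: [0.3, -0.3, 0.0]
width: 1.0
grip_force: 0.0
```

```bash
python3 - <<'E'
from h import *
togo(475.6,157.4,261)
E
```

```text
clock 5.875 pos [475.5 157.1  68. ] xang -99.5 units [-0.006 -0.     0.   ] turn -0.054 q7 [ 0.12  0.52 -0.6   2.04  0.44  0.72  2.22] w 1.0001992602123169 F [ 0.3 -0.3  0. ] g 0.0 tilt [-0.  0. -1.]
```

Emit:
jog_arm([
  [0,0,0.45,-0.05],
  [0,0,0.45,0],
  [0,0,0,0],
  [0,0,0,0],
])

```text
clock: 6.38
position: [475.9, 157.6, 14.7]
tcp_rot: [-0.65, 0.76, -0.0, 0.0]
contact_force: [1.3, -0.1, 1.1]
width: 1.0
grip_force: 0.0
```

Emit:
jog_arm([
  [0,0,0,0.0],
  [0,0,0,0],
  [0,0,0,0],
  [0,0,0,0],
], claw=0.35)

```text
clock: 6.88
position: [477.1, 157.5, 15.7]
tcp_rot: [-0.65, 0.76, -0.001, 0.001]
contact_force: [-0.0, -1.8, 7.1]
width: 0.69
grip_force: 63.9
```

Emit:
jog_arm([
  [0,0,0,0.0],
  [0,0,0,0],
  [0,0,-0.7,0],
  [0,0,-0.8,0],
  [0,0,-0.7,0],
], claw=1)

```text
clock: 7.5
position: [475.3, 157.2, 147.5]
tcp_rot: [-0.651, 0.759, 0.0, -0.0]
contact_force: [-0.5, 0.6, 0.4]
width: 1.0
grip_force: 0.0
```

Emit:
jog_arm([
  [0,0,0,0.0],
  [0,0,0,0],
  [0,0,0,0],
], claw=0.3)

```text
clock: 7.88
position: [474.5, 156.7, 144.8]
tcp_rot: [-0.651, 0.759, 0.001, -0.001]
contact_force: [0.1, 0.4, 0.2]
width: 0.654
grip_force: 0.0
```

```bash
python3 - <<'E'
from h import *
snap('wrist','w3')
togo(525.5,-86)
p,P=cloud('w3')
m=(abs(P[...,2]-66)<4)&(np.linalg.norm(P[...,:2]-[476,158],axis=-1)<20);print(m.sum(),P[m].mean(0))
q=cv2.imread('pics/w3.png')[100:260,240:400]
cv2.imwrite('pics/w3c.png',np.clip(cv2.resize(q,(600,600),interpolation=cv2.INTER_CUBIC)*1.4+25.,0,255).astype(np.uint8))
E
```

```text
clock 7.925 pos [474.6 156.8 144.8] xang -98.8 units [ 3.869 -1.46  -0.   ] turn None q7 [ 0.2   0.4  -0.69  1.99  0.33  0.87  2.32] w 0.6499840245751358 F [-0.1  1.   0.2] g 0.0 tilt [-0.003 -0.    -1.   ]
152 [476.09688916 155.9457146   64.54480811]
```

View pics/w3c.png

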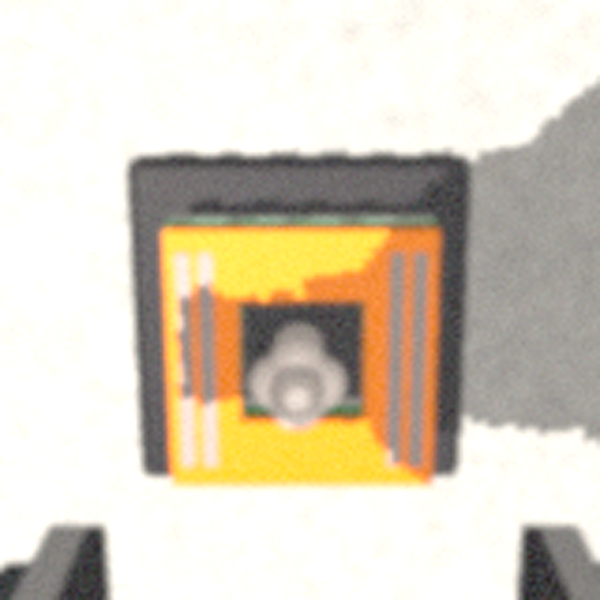

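The plates look aligned left to right. Thin green strips at v≈220 and 408 could be side walls or a real offset, so I'll check the colour profile.

```bash
python3 - <<'E'
from h import *
p=cv2.imread('pics/w3.png')[...,::-1]
for c0,c1 in((287,300),(330,350)):
    print([ (v,*p[v,c0:c1].mean(0).astype(int)) for v in range(150,164)])
print('hole bottom',[ (v,*p[v,308:312].mean(0).astype(int)) for v in range(205,214)],[ (v,*p[v,330:335].mean(0).astype(int)) for v in range(205,214)])
print('near edge',[ (v,*p[v,290:345].mean(0).astype(int)) for v in range(224,233)])
print('L',[ (u,*p[175:215,u].mean(0).astype(int)) for u in range(278,290)])
print('R',[ (u,*p[175:215,u].mean(0).astype(int)) for u in range(350,362)])
print('tip',ray('w3',240+299/3.75-.4,100+397/3.75-.4,67))
E
```

```text
[(150, np.int64(67), np.int64(63), np.int64(63)), (151, np.int64(65), np.int64(62), np.int64(62)), (152, np.int64(63), np.int64(59), np.int64(59)), (153, np.int64(57), np.int64(54), np.int64(54)), (154, np.int64(48), np.int64(45), np.int64(46)), (155, np.int64(44), np.int64(41), np.int64(42)), (156, np.int64(53), np.int64(51), np.int64(50)), (157, np.int64(72), np.int64(74), np.int64(68)), (158, np.int64(84), np.int64(96), np.int64(81)), (159, np.int64(85), np.int64(93), np.int64(68)), (160, np.int64(134), np.int64(91), np.int64(45)), (161, np.int64(202), np.int64(117), np.int64(35)), (162, np.int64(232), np.int64(140), np.int64(41)), (163, np.int64(238), np.int64(150), np.int64(45))]
[(150, np.int64(61), np.int64(58), np.int64(59)), (151, np.int64(61), np.int64(58), np.int64(58)), (152, np.int64(59), np.int64(56), np.int64(57)), (153, np.int64(54), np.int64(51), np.int64(52)), (154, np.int64(44), np.int64(42), np.int64(42)), (155, np.int64(37), np.int64(35), np.int64(36)), (156, np.int64(46), np.int64(45), np.int64(44)), (157, np.int64(67), np.int64(69), np.int64(63)), (158, np.int6
[... 2223 characters left out ...]
102)), (289, np.int64(125), np.int64(111), np.int64(104))]
R [(350, np.int64(108), np.int64(85), np.int64(75)), (351, np.int64(96), np.int64(86), np.int64(82)), (352, np.int64(107), np.int64(85), np.int64(76)), (353, np.int64(132), np.int64(84), np.int64(60)), (354, np.int64(147), np.int64(81), np.int64(39)), (355, np.int64(138), np.int64(73), np.int64(27)), (356, np.int64(106), np.int64(59), np.int64(31)), (357, np.int64(65), np.int64(42), np.int64(33)), (358, np.int64(38), np.int64(33), np.int64(33)), (359, np.int64(33), np.int64(33), np.int64(34)), (360, np.int64(33), np.int64(32), np.int64(33)), (361, np.int64(35), np.int64(34), np.int64(34))]
tip [476.03256342 156.43044397  67.        ]
```

Emit:
jog_arm([
  [0.774,-0.292,0,0],
  [0.774,-0.292,0,0],
  [0.774,-0.292,0,0],
  [0.774,-0.292,0,0],
  [0.774,-0.292,0,0],
])

```text
clock: 8.55
position: [526.4, -87.0, 145.6]
tcp_rot: [-0.651, 0.759, 0.0, 0.0]
contact_force: [-0.2, 1.6, -1.0]
width: 0.651
grip_force: 0.0
```

Emit:
jog_arm([
  [0,0,0,0.0],
  [0,0,0,0],
  [0,0,0,0],
])

```text
clock: 8.93
position: [526.2, -83.7, 146.0]
tcp_rot: [-0.652, 0.758, 0.0, -0.0]
contact_force: [1.4, 0.5, 0.5]
width: 0.647
grip_force: 0.0
```

```bash
python3 - <<'E'
from h import *
snap('wrist','w4')
togo(525.5,-86)
p,P=cloud('w4')
m=(P[...,2]>38)&(P[...,2]<46)&(np.linalg.norm(P[...,:2]-[525,-87],axis=-1)<25);print(m.sum(),P[m].mean(0),P[m].min(0),P[m].max(0))
q=cv2.imread('pics/w4.png')[100:300,200:440]
cv2.imwrite('pics/w4c.png',np.clip(cv2.resize(q,(720,600),interpolation=cv2.INTER_CUBIC)*1.4+25.,0,255).astype(np.uint8))
E
```

```text
clock 8.975 pos [526.3 -83.7 146.2] xang -98.6 units [0.04  0.008 0.   ] turn None q7 [ 0.92  0.6  -1.06  1.91  0.63  1.01  2.57] w 0.6520218937245917 F [0.1 0.5 0.3] g 0.0 tilt [-0. -0. -1.]
937 [524.58419356 -88.00872405  41.65149499] [ 509.96767858 -102.18600795   38.11933387] [539.29211115 -72.49356868  44.09500865]
```

View pics/w4c.png

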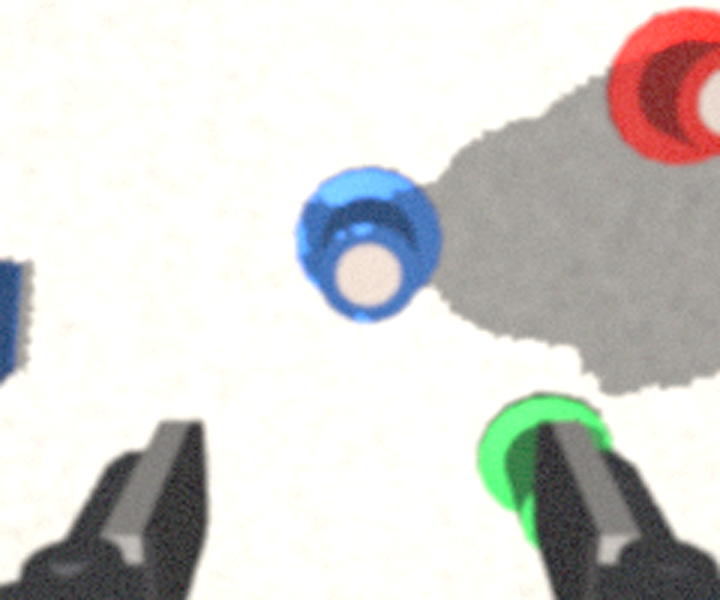

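The blue cap's top is at crop (368,273), with the green look-alike near the right finger. Joint 7 is at its limit, so I'll turn the tool back by 90°.

Emit:
jog_arm([
  [0,0,0,1],
  [0,0,0,1],
  [0,0,0,1],
  [0,0,0,1],
  [0,0,0,1],
])

```text
clock: 9.6
position: [526.6, -83.9, 146.6]
tcp_rot: [-0.268, 0.964, -0.001, 0.0]
contact_force: [-0.3, -0.2, -1.1]
width: 0.648
grip_force: 0.0
```

Emit:
jog_arm([
  [0,0,0,1],
  [0,0,0,1],
  [0,0,0,1],
  [0,0,0,1],
  [0,0,0,0],
])

```text
clock: 10.22
position: [526.7, -84.1, 146.7]
tcp_rot: [0.075, 0.997, -0.001, 0.001]
contact_force: [-0.5, -0.2, -0.3]
width: 0.651
grip_force: 0.0
```

Emit:
jog_arm([
  [0,0,0,0],
  [0,0,0,0],
])

```text
clock: 10.48
position: [526.5, -85.3, 146.1]
tcp_rot: [0.076, 0.997, 0.0, 0.0]
contact_force: [0.1, 0.4, -0.2]
width: 0.652
grip_force: 0.0
```

```bash
python3 - <<'E'
from h import *
print(ray('w4',200+368/3-.3,100+273/3-.3,42))
snap('wrist','w5')
togo(525,-87,171)
p,P=cloud('w5')
m=(P[...,2]>38)&(P[...,2]<46)&(np.linalg.norm(P[...,:2]-[525,-87],axis=-1)<25);print(m.sum(),P[m].mean(0),P[m].min(0),P[m].max(0))
m&=abs(P[...,2]-41.5)<3
w=m&(p.min(-1)>120);a=np.argwhere(w).mean(0);print('white disc',w.sum(),a,ray('w5',a[1],a[0],42))
E
```

```text
[524.96504144 -87.61221774  42.        ]
clock 10.525 pos [526.5 -85.5 146.1] xang 171.3 units [ 0.021 -0.028 -0.   ] turn 0.027 q7 [ 0.68  0.46 -0.7   1.91  0.37  0.9   1.21] w 0.651377938504513 F [-0.3 -0.  -0.2] g 0.0 tilt [-0.  0. -1.]
922 [524.26637256 -86.58544766  41.65031015] [ 510.15473172 -101.30964453   38.17039314] [539.65248651 -71.77293462  43.84118762]
white disc 389 [193.80719794 322.34447301] [525.10421208 -86.98727955  42.        ]
```

Emit:
jog_arm([
  [0.02,-0.028,0.4,0],
  [0,0,0.7,0],
  [0,0,0.7,0],
  [0,0,0,0],
  [0,0,0,0],
])

```text
clock: 11.15
position: [525.9, -87.0, 39.2]
tcp_rot: [0.077, 0.997, 0.0, 0.001]
contact_force: [0.9, 0.2, -0.1]
width: 0.647
grip_force: 0.0
```

```bash
python3 - <<'E'
from h import *
togo(525,-87,171)
E
```

```text
clock 11.15 pos [525.9 -87.   39.2] xang 171.2 units [ 0.015 -0.003 -0.   ] turn 0.02 q7 [ 0.59  0.62 -0.59  1.97  0.52  0.71  1.09] w 0.6468413397959475 F [ 0.9  0.2 -0.1] g 0.0 tilt [ 0.001  0.    -1.   ]
```

Emit:
jog_arm([
  [0.015,0,0.24,0],
  [0,0,0.23,0],
  [0,0,0,0],
  [0,0,0,0],
])

```text
clock: 11.65
position: [524.2, -86.9, 9.9]
tcp_rot: [0.077, 0.997, 0.0, -0.0]
contact_force: [0.9, -0.0, -0.1]
width: 0.653
grip_force: 0.0
```

Emit:
jog_arm([
  [0,0,0,0],
  [0,0,0,0],
  [0,0,0,0],
  [0,0,0,0],
], claw=-1)

```text
clock: 12.15
position: [524.6, -87.1, 10.5]
tcp_rot: [0.077, 0.997, -0.0, 0.0]
contact_force: [-0.8, 0.9, 5.3]
width: 0.334
grip_force: 59.3
```

```bash
python3 - <<'E'
from h import *
togo(475.8,157,171)
E
```

```text
clock 12.15 pos [524.6 -87.1  10.5] xang 171.2 units [ 1.428e+00  3.895e+00 -2.000e-03] turn 0.017 q7 [ 0.56  0.66 -0.56  1.98  0.56  0.66  1.06] w 0.3338666023669721 F [-0.8  0.9  5.3] g 59.34619316831231 tilt [ 0.001 -0.    -1.   ]
```

Emit:
jog_arm([
  [0,0,-0.6,0],
  [0,0,-0.7,0],
  [0,0,-0.5,0],
  [0.286,0.779,0,0],
  [0.286,0.779,0,0],
])

```text
clock: 12.78
position: [504.7, 10.8, 118.4]
tcp_rot: [0.078, 0.997, -0.0, 0.001]
contact_force: [0.2, 1.2, -0.4]
width: 0.335
grip_force: 59.3
```

Emit:
jog_arm([
  [0.286,0.779,0,0],
  [0.286,0.779,0,0],
  [0.286,0.779,0,0],
  [0,0,0,0],
  [0,0,0,0],
])

```text
clock: 13.4
position: [475.0, 156.7, 117.6]
tcp_rot: [0.077, 0.997, -0.0, -0.0]
contact_force: [0.1, -0.0, -0.9]
width: 0.333
grip_force: 59.4
```

```bash
python3 - <<'E'
from h import *
snap('wrist','w6')
togo(475.8,157,171)
p=cv2.imread('pics/w6.png');cv2.imwrite('pics/w6c.png',np.clip(cv2.resize(p[120:380,180:460],(646,600),interpolation=cv2.INTER_CUBIC)*1.3+20.,0,255).astype(np.uint8))
E
```

```text
clock 13.45 pos [475.3 155.8 117.6] xang 171.1 units [-0.005  0.02  -0.   ] turn 0.011 q7 [ 0.23  0.46 -0.74  2.01  0.42  0.83  0.68] w 0.3308812034753777 F [ 0.5 -1.6 -0.9] g 59.352199556306005 tilt [-0.    -0.001 -1.   ]
```

View pics/w6c.png

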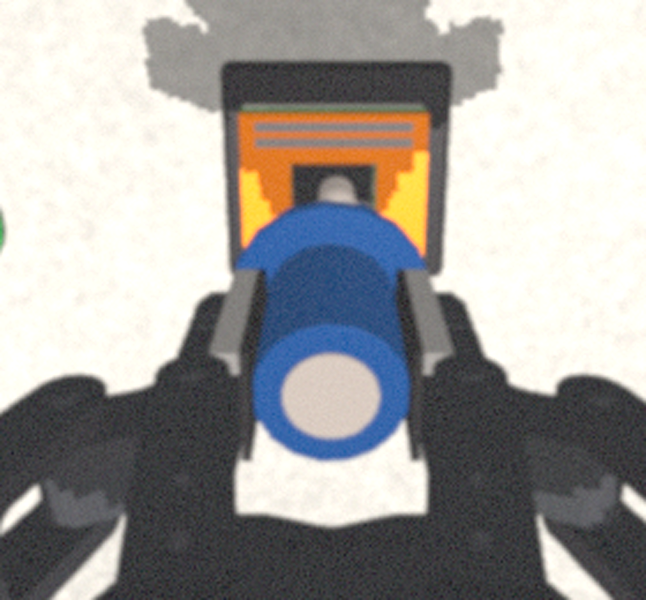

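The cap is held upright. Its top disc is at crop (331,396) and the stud is at u≈337.

```bash
python3 - <<'E'
from h import *
g=lambda u,v,z:ray('w6',180+u/2.307-.3,120+v/2.307-.3,z)
s=arm.observe();M=R.from_quat(s['tcp_rot']).as_matrix()
for n,w in(('captop',g(331,396,149)),('flange far edge',g(332,203,112)),('flange L/R',(g(240,268,110)+g(424,268,110))/2),('stud(u only)',g(338,182,67)),('foot mid',g(337,66,12)),('stud est',np.array([475.8,157,0]))):
    print(n,w.round(1),'tool',(M.T@(w-s['position'])).round(1))
E
```

```text
captop [475.5 155.4 149. ] tool [ -0.2  -0.4 -31.4]
flange far edge [451.3 159.3 112. ] tool [24.3 -0.3  5.6]
flange L/R [468.  156.8 110. ] tool [ 7.4 -0.2  7.6]
stud(u only) [461.1 159.6  67. ] tool [14.7  1.6 50.6]
foot mid [436.  163.6  12. ] tool [ 40.1   1.7 105.6]
stud est [475.8 157.    0. ] tool [ -0.3   1.3 117.6]
```

Emit:
jog_arm([
  [-0.005,0.028,0.2,0],
  [0,0,0.2,0],
  [0,0,0.2,0],
  [0,0,0.1,0],
  [0,0,0,0],
])

```text
clock: 14.08
position: [475.3, 158.6, 75.2]
tcp_rot: [0.077, 0.997, -0.0, -0.001]
contact_force: [0.2, 0.2, -0.5]
width: 0.339
grip_force: 59.4
```

Emit:
jog_arm([
  [0,0,0.05,0],
  [0,0,0,0],
])

```text
clock: 14.32
position: [475.9, 158.7, 73.0]
tcp_rot: [0.077, 0.997, 0.0, 0.0]
contact_force: [0.1, -0.0, -0.5]
width: 0.334
grip_force: 59.4
```

```bash
python3 - <<'E'
from h import *
togo(475.8,157.2,171)
E
```

```text
clock 14.325 pos [475.9 158.7  73. ] xang 171.2 units [-0.002 -0.025 -0.   ] turn 0.017 q7 [ 0.18  0.53 -0.68  2.03  0.49  0.74  0.61] w 0.33412179995614494 F [ 0.1 -0.  -0.5] g 59.35449770651758 tilt [ 0.  0. -1.]
```

Emit:
jog_arm([
  [0,-0.015,0.05,0],
  [0,0,0.05,0],
  [0,0,0,0],
])

```text
clock: 14.7
position: [476.2, 158.2, 67.4]
tcp_rot: [0.077, 0.997, 0.0, 0.001]
contact_force: [0.0, 0.7, 4.1]
width: 0.336
grip_force: 59.8
```

Emit:
jog_arm([
  [0,0,0.05,0],
  [0,0,0,0],
])

```text
clock: 14.95
position: [476.0, 158.1, 63.9]
tcp_rot: [0.077, 0.997, 0.0, 0.0]
contact_force: [1.0, 1.5, -2.1]
width: 0.334
grip_force: 59.4
```

Emit:
jog_arm([
  [0,0,0.05,0],
  [0,0,0,0],
])

```text
clock: 15.2
position: [475.6, 157.9, 60.2]
tcp_rot: [0.077, 0.997, 0.0, -0.0]
contact_force: [3.2, 2.9, -6.8]
width: 0.336
grip_force: 59.7
```

Emit:
jog_arm([
  [0,0,0.05,0],
  [0,0,0,0],
])

```text
clock: 15.45
position: [475.2, 157.5, 57.2]
tcp_rot: [0.077, 0.997, -0.0, -0.001]
contact_force: [2.9, 1.5, -8.1]
width: 0.335
grip_force: 59.7
```

Emit:
jog_arm([
  [0,0,0.04,0],
  [0,0,0,0],
  [0,0,0,0],
])

```text
clock: 15.82
position: [475.5, 157.5, 55.6]
tcp_rot: [0.077, 0.997, -0.0, -0.0]
contact_force: [-0.2, -0.3, -0.6]
width: 0.338
grip_force: 60.5
```

Now at the seat. I'll press on while watching the force.

Emit:
jog_arm([
  [0,0,0.03,0],
  [0,0,0,0],
  [0,0,0,0],
])

```text
clock: 16.2
position: [475.7, 157.5, 55.4]
tcp_rot: [0.077, 0.997, -0.001, 0.0]
contact_force: [-6.1, -2.2, 20.1]
width: 0.332
grip_force: 62.7
```

Emit:
jog_arm([
  [0,0,0.03,0],
  [0,0,0,0],
  [0,0,0,0],
])

```text
clock: 16.58
position: [475.8, 157.6, 55.2]
tcp_rot: [0.077, 0.997, -0.002, 0.001]
contact_force: [-11.6, -5.5, 39.0]
width: 0.336
grip_force: 64.9
```

Emit:
jog_arm([
  [0,0,-0.02,0],
  [0,0,0,0],
  [0,0,0,0],
  [0,0,0,0],
  [0,0,0,0],
])

```text
clock: 17.2
position: [475.7, 157.5, 55.3]
tcp_rot: [0.077, 0.997, -0.001, 0.001]
contact_force: [-9.0, -3.6, 26.0]
width: 0.332
grip_force: 63.0
```

```bash
python3 - <<'E'
from h import *
togo(475.8,157.2,171)
for n in('wrist','scene','side'): snap(n,n+'9')
a=cv2.resize(cv2.imread('pics/wrist9.png')[150:390,170:470],(500,400),interpolation=cv2.INTER_CUBIC)
b=cv2.resize(cv2.imread('pics/side9.png')[170:220,240:300],(288,240),interpolation=cv2.INTER_CUBIC)
c=cv2.resize(cv2.imread('pics/scene9.png')[150:205,330:390],(288,264),interpolation=cv2.INTER_CUBIC)
o=np.zeros((520,790,3),np.uint8);o[:400,:500]=a;o[:240,502:]=b;o[245:509,502:]=c
cv2.imwrite('pics/fin.png',np.clip(o*1.4+20.,0,255).astype(np.uint8))
E
```

```text
clock 17.2 pos [475.7 157.5  55.3] xang 171.2 units [-0.002 -0.004  0.   ] turn 0.017 q7 [ 0.16  0.56 -0.66  2.04  0.52  0.71  0.59] w 0.3323731650100544 F [-9.  -3.6 26. ] g 63.034498700872064 tilt [ 0.001 -0.002 -1.   ]
```

View pics/fin.png

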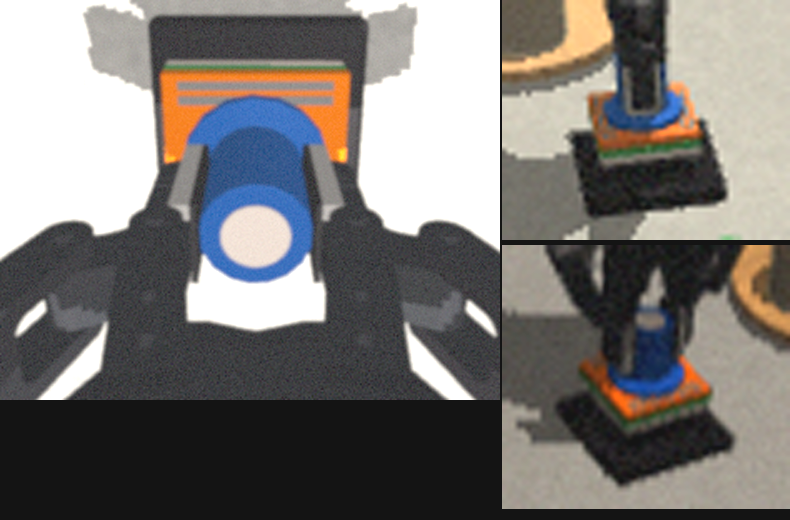

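The cap sits flat on the stack, the plates' edges are lined up, and the push is about 26 N. I'll hand it in.

```bash
python3 -c "
from plant import hand_in
print(hand_in())"
```

```text
the job is handed in; nothing more can be done
None
```

The three plates are lined up, the blue cap has clicked down flat on the top plate, and I handed in at about 17 s with the gripper still pressing it down at about 26 N; I eased the push from 39 N to 26 N after the click to stay under the 40 N limit, and the hand-in gave no verdict.

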